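# Tip a brass panel up on edge against the angle plate

### The arm

A 7-joint arm with a two-finger parallel gripper is mounted at the origin on the work surface. World frame = base frame: x ahead of the robot, y to its left, z up, the work surface at z = 0. Lengths are in m, angles in rad, forces in N, time in s.
With the tool pointing down it reaches from about 0.35 to 0.9 m from the base axis. Payload 8.1 kg.
Tool frame: the origin (TCP) lies between the finger pads; the fingertips stand 19 mm ahead of it and the grasp point (between the pads) is the TCP (bot.tips_ahead is the distance from the TCP to the fingertips, in m); z points along the fingers, y is the line along which they close (so a half turn about z gives the same grasp; the last joint's range is limited). The gripper opens to 92 mm and grips with 3 to 60 N. Pads are 19 mm wide; open, the fingers measure 130 mm over their backs; the gripper's body (75 mm by 190 mm) begins 47 mm behind the grasp point.
Start: joints at [-0.103, 0.434, 0.025, 1.573, -0.012, 1.134, -0.075], TCP at [0.625, -0, 0.246] pointing down, gripper open.
Joint ranges: [-2.62, 2.62], [-0.44, 2.09], [-1.27, 1.32], [0.08, 2.57], [-1.32, 4.46], [0.12, 2], [-2.74, 2.74]. Speed limits (rad/s): [2.22, 2.22, 3.01, 3.01, 3.14, 3.14, 3.14].

### API

Orientations are given as a unit quaternion [x, y, z, w].
In Python, from station import bot gives the robot as it stands. The module is installed in compiled form; this text tells all that it offers.
- The arm moves only by the shell command python3 -m creep 'ROWS' [FORCE]. ROWS is a JSON object of lists of equal length, an entry for each row: "claw": the finger opening in mm, from 0 to 91.8; "slide": the shift along the tool's x, y, z in mm, a list of three; "yaw": the turn about the tool's z in degrees. A call has exactly 5 rows; each row shifts and turns the commanded pose from where the row before left it, along the tool's axes as they then stand; what a row does not reach is not made up. A row lasts 1/12 s, in which the tool goes at most 41.7 mm and 7.16 degrees, less where a joint would pass 70% of its speed; a pose out of reach is approached as far as the arm can. A call with a gripper value outside its range is refused whole. The fingers move at their own pace and stop on an object; FORCE is the grip in N (left out, the last holds). Time passes only in rows, so rows that do not move let the fingers close, or fill a call up. It gives the time, the measured TCP pose, the force, the opening and the grip force at its end, in the units of the state.
- bot.read_state(): the state, without advancing time (a new reading comes with each control period).
- bot.capture(name): name is "scene" or "side" or "wrist"; returns a dict with "pixels" (420x560x3 uint8, red, green, blue), "intrinsics" (3x3 intrinsics, pixels), "world_from_camera" (4x4, takes a point from camera to world coordinates); the wrist camera has in their place "hand_eye" (4x4, takes a point from camera to tool coordinates, whose origin is the TCP and whose axes are the flange's). Camera axes: x right, y up, looking along -z (the intrinsics and any distortion apply to the point x, -y, -z); pixel columns grow to the right and rows downward; lengths in m; the calibration is good to about 2 mm. A picture is of the moment at which its call begins: read the wrist's pose just before it. There is no depth.
- bot.sign_off(): hands the job in; it is judged then, once.
The state is a dict: "t": time; "joints": joint angles; "qd": joint speeds; "tau": joint torques, N m; "ee_pos": TCP position; "eef_rot": TCP orientation; "force": force on the tool from outside, world axes, zero at the start; "ft_torque": the same for the moment, N m; "finger_gap": opening from 0.0 (shut) to 1.0 (fully open); "gripper_force": force on a finger pad.
Only numpy, scipy, OpenCV 4.12 (cv2) and the standard library are available. Lean on these libraries where they do the work, as an engineer would, in place of code of your own. Each camera call takes 0.05 s, during which the arm holds its last target. There are 200 camera calls.

### The job

A pierced brass panel lies flat on the marking-out slab with its stepped crown sticking out over the slab's right-hand edge, a little short of the angle plate. Tip it up onto its long straight foot, keeping the foot down on the slab instead of picking the panel up, press it firmly home so that it seats flat against the plain face of the angle plate, and leave it standing there by itself, ready for scribing. Never let it drop or slam, and do not shift the loose angle plate or disturb the other tools.

Things in the scene. Friction and masses are not known exactly. Their poses are not given: they have to be found in the camera images.
- panel: Pierced brass panel, 0.55 to 0.9 kg, 8 mm thick, 110 mm from foot to crown, 135 mm wide; stepped in to 95 mm over the last 20 mm at the crown. Five slots 10 mm wide at x = -13 to 23 mm. Origin at the centre of its underside as it lies flat on the slab; x to the foot (towards the angle plate), z out of its upper face. Starts 11 to 21 mm short of the angle plate, up to 0.1 rad askew
- panel_foot (a point): Middle of the foot edge of the panel's upper face (panel frame 55, 0, 8 mm): the edge that meets the bottom of the angle plate's face when the panel stands. Standing free it topples if it leans back more than about 4 degrees
- panel_crown (a point): Middle of the crown edge of the panel's upper face (panel frame -55, 0, 8 mm): against the angle plate 110 mm above the slab when the panel stands. At the start the crown overhangs the slab's free edge by 32 to 50 mm (20 to 30 mm once the panel is pushed home against the angle plate), with free air below
- angle_plate: Cast-iron angle plate standing loose on the slab, 4.5 kg, held only by its weight: 20 to 32 N slides it; a firm press is 8 to 15 N. Upright wall 200 mm wide, 120 mm high, 14 mm thick, foot and webs behind (110 mm deep in all). Origin at the bottom centre of the wall's plain face, on the slab; x into the wall, to the robot's left (the face looks right), y along the face
- slab: Cast-iron marking-out slab, fixed: top plate 400 mm (y) x 250 mm (x) x 20 mm thick, its flat top 60 mm above the bench; below it the ribs stand back 44 mm from its long edges. Origin on the bench under the slab's centre; x points to the robot's left within 0.35 rad, so the free right-hand edge is at x = -125 mm. A handle at each y end (near and far) sticks out 28 mm
- height_gauge: Digital height gauge, 255 mm tall on a 100 x 60 mm base, 1.6 kg, loose on the slab beyond the angle plate; origin under the centre of its base. Leave alone
- try_square: Engineer's try square lying flat on the slab on the near side of the angle plate, 100 x 95 mm, 16 mm high; origin under its middle. Leave alone
- scriber: Steel scriber 128 mm long, 9 mm thick, lying near the far right corner of the slab; origin under its middle. Leave alone
- hammer: Hammer 260 mm long lying on the bench to the left; leave alone
- marker: Blue marker pen 136 mm long lying on the bench to the right; leave alone
- scroll: Flat scroll-shaped brass cut-out, 6 mm thick, about 115 mm long, lying on the bench to the right; leave alone
- vee_block: Iron vee block 70 x 54 x 44 mm on the bench to the left; leave alone
Not all that is in view belongs to the job. What is shaped like the panel but purple or red is not meant.

How it is judged:
By the outcome, as a careful person would: the job done as asked, in the order asked, and still so for the second after the job is handed in, with the robot touching nothing.
It also fails if it takes over 58 s, if anything falls off the work surface, if the arm or the gripper's body presses on something with over 40 N, if the wrist force passes 120 N, or if a joint passes its speed limit or range.

## Working session

There is one attempt and no reset: what is moved stays moved. The work goes in short steps, Python scripts to look and compute and a shell command to move; the robot and the scene stay as the last step left them, time stands still between calls to the robot, and variables do not carry over. Pictures are saved under pics/ and viewed, at most 10 in all, crops included, and the job is handed in when it is done.

```bash
mkdir -p pics; cat > h.py <<'E'
import numpy as np, cv2
from station import bot
from scipy.spatial.transform import Rotation as R
def snap(n,f):
    s=bot.read_state(); c=bot.capture(n); cv2.imwrite('pics/'+f+'.png',c['pixels'][:,:,::-1])
    T=c.get('world_from_camera')
    if T is None:
        W=np.eye(4);W[:3,:3]=R.from_quat(s['eef_rot']).as_matrix();W[:3,3]=s['ee_pos'];T=W@c['hand_eye']
    np.savez('pics/'+f,K=c['intrinsics'],T=T,px=c['pixels'],**({'d':c['distortion']} if 'distortion' in c else {}))
    return c
def cast(f,uv,z):
    d=np.load('pics/'+f+'.npz');K,T=d['K'],d['T']
    uv=np.atleast_2d(uv).astype(float)
    r=np.c_[(uv[:,0]-K[0,2])/K[0,0],-(uv[:,1]-K[1,2])/K[1,1],-np.ones(len(uv))]@T[:3,:3].T
    o=T[:3,3]; return o+r*((z-o[2])/r[:,2])[:,None]
def proj(f,P):
    d=np.load('pics/'+f+'.npz');K,T=d['K'],d['T']
    p=(np.atleast_2d(P)-T[:3,3])@T[:3,:3]
    return np.c_[K[0,0]*p[:,0]/-p[:,2]+K[0,2],K[1,1]*-p[:,1]/-p[:,2]+K[1,2]]
E
python3 - <<'E'
from h import *
for n in ('scene','side','wrist'):
    c=snap(n,n+'0'); print(n,[k for k in c],np.load('pics/'+n+'0.npz')['T'].round(3).tolist())
a=[cv2.imread(f'pics/{n}0.png') for n in('scene','side')]
cv2.imwrite('pics/both.png',cv2.resize(np.vstack(a),(560,840))[:])
s=bot.read_state();print({k:np.round(v,3) for k,v in s.items()})
E
```

```text
scene ['pixels', 'intrinsics', 'world_from_camera'] [[0.16, -0.569, 0.806, 1.59], [0.987, 0.097, -0.127, -0.208], [-0.006, 0.816, 0.577, 0.782], [0.0, 0.0, 0.0, 1.0]]
side ['pixels', 'intrinsics', 'world_from_camera'] [[-0.976, 0.158, -0.152, 0.363], [-0.219, -0.696, 0.683, 0.976], [0.002, 0.7, 0.714, 1.123], [0.0, 0.0, 0.0, 1.0]]
wrist ['pixels', 'intrinsics', 'hand_eye'] [[1.0, -0.001, 0.002, 0.625], [-0.0, 0.958, 0.286, 0.077], [-0.002, -0.286, 0.958, 0.384], [0.0, 0.0, 0.0, 1.0]]
{'t': np.float64(0.15), 'joints': array([-0.103,  0.435,  0.025,  1.574, -0.012,  1.134, -0.075]), 'qd': array([-0.   , -0.002,  0.   , -0.002, -0.001,  0.001, -0.   ]), 'tau': array([ 1.0000e-03, -6.6826e+01,  9.8600e-01, -3.1470e+01, -6.0000e-02,
        3.9000e-02,  0.0000e+00]), 'ee_pos': array([ 0.625, -0.   ,  0.245]), 'eef_rot': array([ 0.707,  0.707, -0.   , -0.   ]), 'force': array([ 0.472, -0.476,  0.504]), 'ft_torque': array([ 0.042,  0.029, -0.017]), 'gripper_force': np.float64(0.0), 'finger_gap': np.float64(1.003)}
```

View pics/scene0.png

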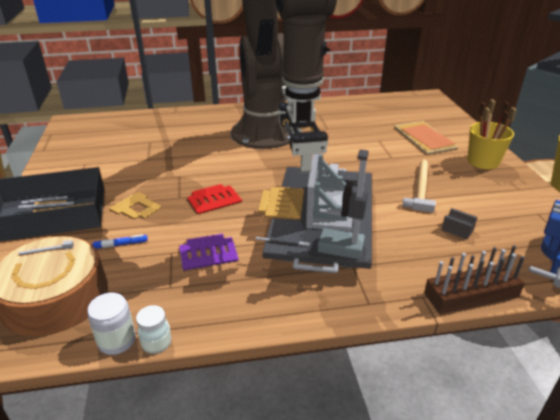

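View pics/side0.png

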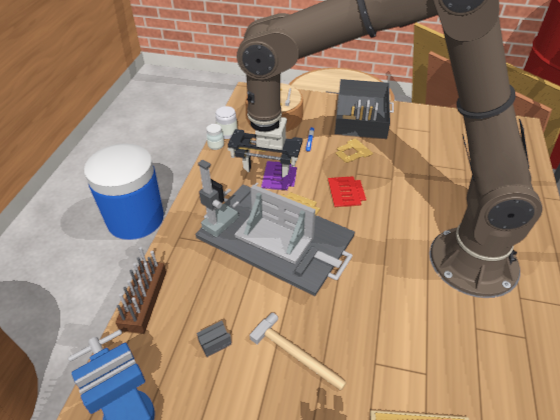

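View pics/wrist0.png

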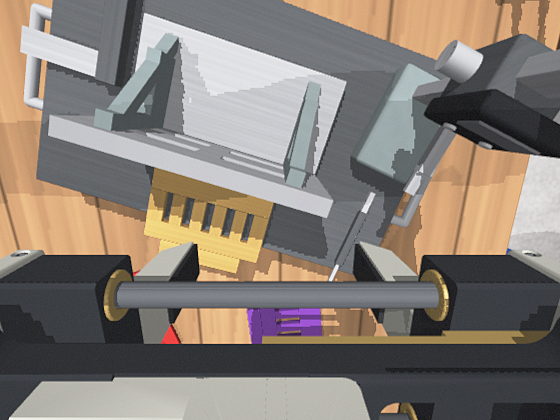

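Candidates for the panel: the brass piece at scene (283,203) / wrist (208,215); the red decoy at scene (214,197); the purple decoy at scene (208,250); and the brass scroll at scene (135,205). The panel is the yellow slotted piece on the slab. I'll check it in a close crop and measure it.

```bash
python3 - <<'E'
from h import *
im=cv2.imread('pics/wrist0.png'); hsv=cv2.cvtColor(im,cv2.COLOR_BGR2HSV)
m=cv2.inRange(hsv,(20,110,90),(32,255,255)); m[290:]=0
m=cv2.morphologyEx(m,cv2.MORPH_OPEN,np.ones((3,3)))
cs,_=cv2.findContours(m,cv2.RETR_EXTERNAL,cv2.CHAIN_APPROX_NONE); c=max(cs,key=cv2.contourArea)
ap=cv2.approxPolyDP(c,4,True)[:,0]; print(cv2.contourArea(c))
for p,w in zip(ap,cast('wrist0',ap,.068)): print(p,w.round(4))
# plate top front edge & slab right edge guesses
for n,uv,z in (('plate top',[(50,135),(330,216)],.18),('slab edge',[(37,180),(353,273)],.06)):
    w=cast('wrist0',uv,z); d=w[1]-w[0]; print(n,w.round(4).tolist(),np.linalg.norm(d),np.degrees(np.arctan2(d[1],d[0])))
v=im.copy(); cv2.drawContours(v,[ap[:,None]],-1,(0,0,255),1)
a=cv2.resize(v[100:300,20:400],None,fx=2.1,fy=2.1,interpolation=cv2.INTER_CUBIC); cv2.imwrite('pics/crop1.png',a)
E
```

```text
2880.5
[147 212] [ 0.4795 -0.0203  0.068 ]
[145 234] [ 0.4738 -0.0468  0.068 ]
[170 240] [ 0.5019 -0.0542  0.068 ]
[161 240] [ 0.4914 -0.0542  0.068 ]
[160 249] [ 0.489  -0.0656  0.068 ]
[192 240] [ 0.5274 -0.0542  0.068 ]
[206 249] [ 0.5429 -0.0656  0.068 ]
[198 250] [ 0.5334 -0.0668  0.068 ]
[200 263] [ 0.5345 -0.0837  0.068 ]
[230 271] [ 0.5697 -0.0942  0.068 ]
[236 269] [ 0.577  -0.0915  0.068 ]
[235 257] [ 0.5764 -0.0758  0.068 ]
[257 257] [ 0.6024 -0.0758  0.068 ]
[261 240] [ 0.6074 -0.0542  0.068 ]
[249 238] [ 0.5936 -0.0517  0.068 ]
[246 244] [ 0.5899 -0.0592  0.068 ]
[239 241] [ 0.5819 -0.0554  0.068 ]
[240 234] [ 0.5834 -0.0467  0.068 ]
[222 238] [ 0.5624 -0.0517  0.068 ]
[219 228] [ 0.5596 -0.0394  0.068 ]
[206 234] [ 0.5442 -0.0468  0.068 ]
[199 231] [ 0.5364 -0.0431  0.068 ]
[199 222] [ 0.5372 -0.0321  0.068 ]
[191 222] [ 0.5281 -0.0321  0.068 ]
[187 229] [ 0.5228 -0.0406  0.068 ]
[179 226] [ 0.514 -0.037  0.068]
[177 216] [ 0.5128 -0.025   0.068 ]
[164 223] [ 0.4972 -0.0334  0.068 ]
[161 211] [ 0.4954 -0.0191  0.068 ]
plate top [[0.4725, 0.0687, 0.18], [0.6643, 0.0114, 0.18]] 0.20012577373043836 -16.63172807708227
slab edge [[0.3572, 0.0147, 0.06], [0.7196, -0.1011, 0.06]] 0.38041058947006573 -17.72892244156099
```

View pics/crop1.png

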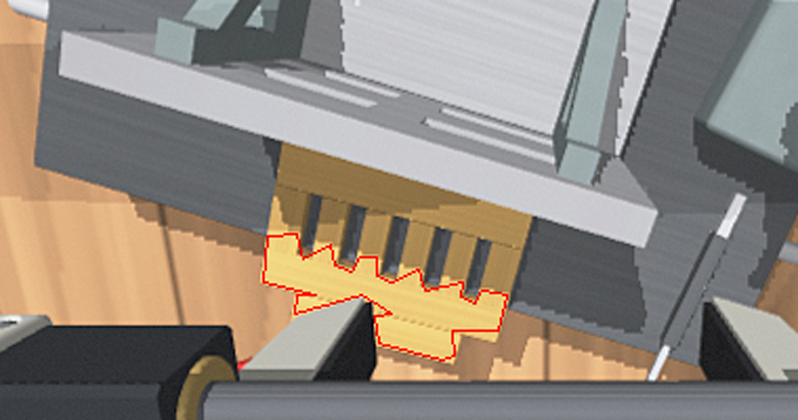

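The crop shows the brass panel as a yellow slotted plate. Its left shoulder is at wrist pixel (146,235), right shoulder at (258,262) and right crown corner at (237,272); the left of the crown is hidden by the finger. The shoulder width comes out at 133 mm (135 expected), the plate top at 200 mm, the foot gap at about 19 mm and the overhang at about 40 mm, so the measurements hold together.

The tool can't tilt, so the plan has four steps:
1. Yaw 16.6° and open the fingers to 50 mm.
2. Lower them outside the crown.
3. Push the panel home with the finger sides.
4. Carry the crown up the arc by push and friction.

```bash
python3 -m creep '{"claw":[50,50,50,50,50],"slide":[[0,0,0],[0,0,0],[0,0,0],[-36,-16,0],[-36,-16,0]],"yaw":[5.5,5.5,5.6,0,0]}' 20; python3 -m creep '{"claw":[50,50,50,50,50],"slide":[[-36,-16,0],[-34,-15,0],[0,0,30],[0,0,35],[0,0,0]],"yaw":[0,0,0,0,0]}'
python3 - <<'E'
from h import *
snap('wrist','wrist1'); snap('scene','scene1');snap('side','side1')
s=bot.read_state();print({k:np.round(v,4) for k,v in s.items()})
E
```

```text
t: 0.57
ee_pos: [0.5738, -0.0582, 0.2449]
eef_rot: [0.801, 0.599, -0.0, -0.0]
force: [0.4, -2.0, 1.0]
finger_gap: 0.687
gripper_force: 0.0
t: 0.98
ee_pos: [0.5203, -0.1181, 0.1759]
eef_rot: [0.802, 0.597, -0.003, -0.003]
force: [-1.4, -0.0, -0.3]
finger_gap: 0.54
gripper_force: 0.0
{'t': np.float64(1.1333), 'joints': array([ 0.0361,  0.3579,  0.1119,  1.8749, -0.0496,  0.9115, -0.1178]), 'qd': array([-0.0039, -0.0169,  0.0011, -0.0238,  0.0017, -0.004 ,  0.0002]), 'tau': array([ 3.67700e-01, -5.46082e+01,  1.86040e+00, -2.59318e+01,
       -4.97000e-02,  2.34000e-02,  1.06000e-02]), 'ee_pos': array([ 0.5246, -0.1178,  0.1816]), 'eef_rot': array([ 0.8016,  0.5978,  0.    , -0.    ]), 'force': array([0.4457, 0.6876, 0.3474]), 'ft_torque': array([ 0.0703,  0.0475, -0.0351]), 'gripper_force': np.float64(0.0), 'finger_gap': np.float64(0.5457)}
```

View pics/wrist1.png

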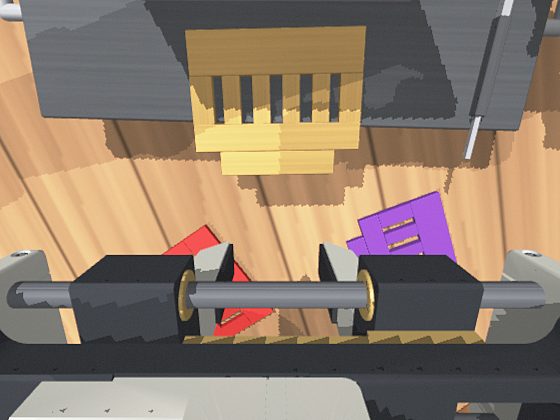

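The view shows the whole panel: foot edge from (186,31) to (366,27), crown edge from (222,174) to (334,173), slab edge from (41,116) to (520,130).

```bash
python3 - <<'E'
from h import *
W=R.from_quat(bot.read_state()['eef_rot']).as_matrix(); p=bot.read_state()['ee_pos']
def sh(n,uv,z):
    w=(cast('wrist1',uv,z)-p)@W*1000; d=w[1]-w[0]
    print(n,w.round(1).tolist(),'len',np.linalg.norm(d).round(1),'ang',np.degrees(np.arctan2(d[0],d[1])).round(2))
sh('foot',[(186,31),(366,27)],.068); sh('crown',[(222,174),(334,173)],.068); sh('shoulder',[(195,152),(358,148)],.068); sh('slab',[(41,116),(520,130)],.06)
print('plate',((cast('wrist0',[(48.6,135.7),(327,217.6)],.18)-p)@W*1000).round(1).tolist())
E
```

```text
foot [[140.5, -71.2, 113.6], [142.6, 62.1, 113.6]] len 133.3 ang 0.89
crown [[33.4, -50.2, 113.6], [34.2, 44.5, 113.6]] len 94.7 ang 0.5
shoulder [[51.8, -71.6, 113.6], [54.9, 63.1, 113.6]] len 134.8 ang 1.33
slab [[80.6, -200.0, 121.6], [68.8, 198.5, 121.6]] len 398.6 ang -1.7
plate [[163.2, -103.9, 1.6], [161.9, 95.4, 1.6]]
```

```bash
python3 -m creep '{"claw":[50,50,50,50,50],"slide":[[0,-3,30],[0,0,30],[0,0,30],[0,0,28],[0,0,0]],"yaw":[0,0,0,0,0]}'; python3 -m creep '{"claw":[50,50,50,50,50],"slide":[[6,0,0],[6,0,0],[6,0,0],[3,0,0],[0,0,0]],"yaw":[0,0,0,0,0]}';python3 -m creep '{"claw":[50,50,50,50,50],"slide":[[3,0,0],[3,0,0],[3,0,0],[3,0,0],[0,0,0]],"yaw":[0,0,0,0,0]}'
```

```text
t: 1.55
ee_pos: [0.52, -0.1164, 0.0601]
eef_rot: [0.801, 0.598, -0.002, -0.002]
force: [-0.7, 0.7, 0.8]
finger_gap: 0.549
gripper_force: 0.0
t: 1.97
ee_pos: [0.5284, -0.0962, 0.0642]
eef_rot: [0.801, 0.598, 0.001, 0.001]
force: [-0.3, 0.1, 0.9]
finger_gap: 0.545
gripper_force: 0.0
t: 2.38
ee_pos: [0.5308, -0.0869, 0.0633]
eef_rot: [0.802, 0.597, -0.0, 0.001]
force: [-1.2, -3.8, 3.2]
finger_gap: 0.543
gripper_force: 2.3
```

```bash
python3 -m creep '{"claw":[50,50,50,50,50],"slide":[[2,0,0],[2,0,0],[2,0,0],[1,0,0],[0,0,0]],"yaw":[0,0,0,0,0]}'; python3 -m creep '{"claw":[50,50,50,50,50],"slide":[[1,0,0],[0.5,0,0],[0.5,0,0],[0.5,0,0],[0,0,0]],"yaw":[0,0,0,0,0]}'
python3 - <<'E'
from h import *
snap('wrist','wrist2'); s=bot.read_state(); n=np.array([.286,.958,0])
print(s['force'].round(1),((s['ee_pos']-[.5246,-.1178,.0])@n*1000).round(1))
E
```

```text
t: 2.8
ee_pos: [0.5327, -0.0807, 0.0634]
eef_rot: [0.802, 0.597, -0.0, 0.001]
force: [-2.0, -6.1, 4.7]
finger_gap: 0.548
gripper_force: 3.1
t: 3.22
ee_pos: [0.5333, -0.0786, 0.0633]
eef_rot: [0.802, 0.597, -0.0, 0.001]
force: [-2.5, -7.2, 4.2]
finger_gap: 0.545
gripper_force: 3.6
[-2.2 -7.4  4.7] 40.0
```

View pics/wrist2.png

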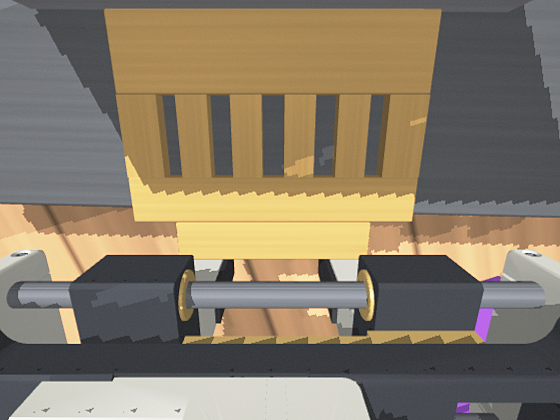

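The fingers bear on the crown, whose edge spans columns 177–368 at row 258. The foot (row 9) is about 3 mm short of the plate by geometry, so I'll push on gently.

```bash
python3 -m creep '{"claw":[50,50,50,50,50],"slide":[[1,0,-0.5],[1,0,-0.5],[0,0,0],[0,0,0],[0,0,0]],"yaw":[0,0,0,0,0]}'; python3 -m creep '{"claw":[50,50,50,50,50],"slide":[[1,0,-0.5],[0.5,0,0],[0,0,0],[0,0,0],[0,0,0]],"yaw":[0,0,0,0,0]}'
```

```text
t: 3.68
ee_pos: [0.5329, -0.077, 0.0636]
eef_rot: [0.803, 0.596, -0.001, 0.0]
force: [-2.2, -8.6, -0.9]
finger_gap: 0.548
gripper_force: 4.3
t: 4.1
ee_pos: [0.5329, -0.0769, 0.0639]
eef_rot: [0.803, 0.596, -0.002, 0.001]
force: [-2.4, -12.2, -4.2]
finger_gap: 0.542
gripper_force: 6.2
```

The panel is home: the force has risen to 12 N with no further travel, and friction already carries 4 N. Next I lift the crown slowly.

```bash
python3 -m creep '{"claw":[50,50,50,50,50],"slide":[[0,0,-0.5],[0,0,-0.5],[0,0,-0.5],[0,0,-0.5],[0,0,0]],"yaw":[0,0,0,0,0]}'; python3 -m creep '{"claw":[50,50,50,50,50],"slide":[[0,0,-0.5],[0,0,-0.5],[0,0,-0.5],[0,0,-0.5],[0,0,0]],"yaw":[0,0,0,0,0]}'
python3 - <<'E'
from h import *
snap('wrist','wrist3'); snap('scene','scene3')
E
```

```text
t: 4.52
ee_pos: [0.5329, -0.0769, 0.0659]
eef_rot: [0.803, 0.596, -0.002, 0.001]
force: [-1.6, -12.6, -3.8]
finger_gap: 0.547
gripper_force: 6.2
t: 4.93
ee_pos: [0.5329, -0.0769, 0.0679]
eef_rot: [0.803, 0.596, -0.002, 0.001]
force: [-2.6, -13.0, -3.0]
finger_gap: 0.545
gripper_force: 6.2
```

View pics/wrist3.png

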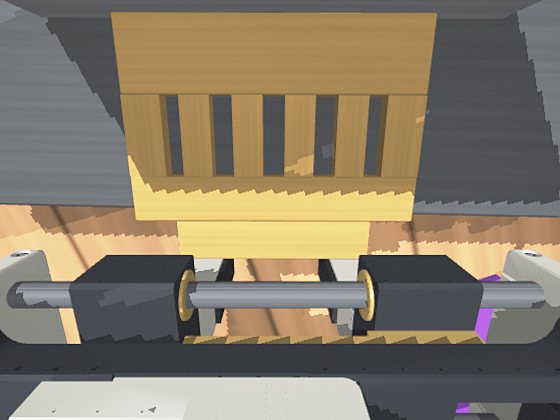

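The crown edge has stayed at row 258 and about the same width while the foot (row 13) has receded, so the crown is rising with the fingers. I'll carry on along the arc.

```bash
python3 -m creep '{"claw":[50,50,50,50,50],"slide":[[0,0,-1.5],[0,0,-1.5],[0,0,-1.5],[0,0,-1.5],[0,0,-1.5]],"yaw":[0,0,0,0,0]}'; python3 -m creep '{"claw":[50,50,50,50,50],"slide":[[0,0,-1.5],[0,0,-1.5],[0,0,-1.5],[0,0,-1.5],[0,0,-1.5]],"yaw":[0,0,0,0,0]}'
```

```text
t: 5.45
ee_pos: [0.5329, -0.0768, 0.0754]
eef_rot: [0.803, 0.596, -0.002, 0.001]
force: [-1.9, -11.5, -3.4]
finger_gap: 0.543
gripper_force: 5.9
t: 5.87
ee_pos: [0.5331, -0.0762, 0.083]
eef_rot: [0.803, 0.596, -0.002, 0.001]
force: [-1.8, -10.0, -2.4]
finger_gap: 0.544
gripper_force: 4.9
```

```bash
python3 -m creep '{"claw":[50,50,50,50,50],"slide":[[0.2,0,-1.9],[0.3,0,-1.9],[0.3,0,-1.9],[0.3,0,-1.9],[0.3,0,-1.9]],"yaw":[0,0,0,0,0]}'; python3 -m creep '{"claw":[50,50,50,50,50],"slide":[[0.4,0,-1.8],[0.4,0,-1.8],[0.4,0,-1.8],[0.5,0,-1.8],[0.5,0,-1.8]],"yaw":[0,0,0,0,0]}'
python3 - <<'E'
from h import *
snap('wrist','wrist4')
E
```

```text
t: 6.28
ee_pos: [0.5335, -0.0747, 0.0926]
eef_rot: [0.803, 0.596, -0.002, 0.001]
force: [-2.3, -8.4, -1.7]
finger_gap: 0.544
gripper_force: 4.9
t: 6.7
ee_pos: [0.5342, -0.0725, 0.1017]
eef_rot: [0.803, 0.596, -0.001, 0.001]
force: [-2.7, -9.2, 0.3]
finger_gap: 0.544
gripper_force: 4.8
```

View pics/wrist4.png

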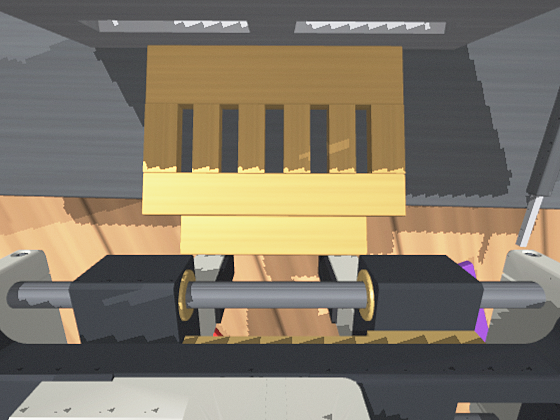

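The panel is visibly tilted now: the foot spans columns 148–403 at row 46, narrower than the shoulders at 143–406, and the crown is at row 254. Continuing from 20° to 40°.

```bash
python3 -m creep '{"claw":[50,50,50,50,50],"slide":[[0.5,0,-1.8],[0.5,0,-1.8],[0.5,0,-1.8],[0.5,0,-1.8],[0.6,0,-1.8]],"yaw":[0,0,0,0,0]}'; python3 -m creep '{"claw":[50,50,50,50,50],"slide":[[0.6,0,-1.7],[0.7,0,-1.7],[0.7,0,-1.7],[0.7,0,-1.7],[0.8,0,-1.7]],"yaw":[0,0,0,0,0]}'; python3 -m creep '{"claw":[50,50,50,50,50],"slide":[[0.9,0,-1.6],[0.9,0,-1.6],[0.9,0,-1.6],[0.9,0,-1.6],[0.9,0,-1.6]],"yaw":[0,0,0,0,0]}'; python3 -m creep '{"claw":[50,50,50,50,50],"slide":[[1,0,-1.5],[1,0,-1.5],[1.1,0,-1.5],[1.1,0,-1.5],[1.1,0,-1.5]],"yaw":[0,0,0,0,0]}'
```

```text
t: 7.17
ee_pos: [0.5351, -0.0694, 0.1107]
eef_rot: [0.803, 0.597, -0.001, 0.0]
force: [-1.6, -7.6, 0.4]
finger_gap: 0.546
gripper_force: 3.8
t: 7.58
ee_pos: [0.5362, -0.0657, 0.1192]
eef_rot: [0.802, 0.597, -0.001, 0.0]
force: [-2.5, -7.3, -0.6]
finger_gap: 0.545
gripper_force: 3.3
t: 8.0
ee_pos: [0.5376, -0.0612, 0.1273]
eef_rot: [0.802, 0.597, -0.001, 0.0]
force: [-0.9, -4.9, -0.6]
finger_gap: 0.544
gripper_force: 2.9
t: 8.42
ee_pos: [0.5393, -0.056, 0.1349]
eef_rot: [0.802, 0.597, -0.001, 0.0]
force: [-1.6, -5.6, 0.9]
finger_gap: 0.546
gripper_force: 2.8
```

```bash
python3 -m creep '{"claw":[50,50,50,50,50],"slide":[[1.1,0,-1.4],[1.2,0,-1.4],[1.2,0,-1.4],[1.2,0,-1.4],[1.2,0,-1.4]],"yaw":[0,0,0,0,0]}'; python3 -m creep '{"claw":[50,50,50,50,50],"slide":[[1.3,0,-1.3],[1.3,0,-1.3],[1.3,0,-1.3],[1.3,0,-1.3],[1.3,0,-1.3]],"yaw":[0,0,0,0,0]}'; python3 -m creep '{"claw":[50,50,50,50,50],"slide":[[1.4,0,-1.2],[1.4,0,-1.2],[1.4,0,-1.2],[1.4,0,-1.2],[1.4,0,-1.2]],"yaw":[0,0,0,0,0]}'; python3 -m creep '{"claw":[50,50,50,50,50],"slide":[[1.5,0,-1],[1.5,0,-1],[1.5,0,-1],[1.5,0,-1],[1.6,0,-1]],"yaw":[0,0,0,0,0]}'
python3 - <<'E'
from h import *
snap('wrist','wrist5');snap('scene','scene5');snap('side','side5')
E
```

```text
t: 8.83
ee_pos: [0.5411, -0.0501, 0.1419]
eef_rot: [0.802, 0.597, -0.001, 0.0]
force: [-1.9, -5.1, 0.0]
finger_gap: 0.543
gripper_force: 2.4
t: 9.25
ee_pos: [0.5432, -0.0434, 0.1485]
eef_rot: [0.802, 0.597, -0.0, 0.0]
force: [-1.8, -5.0, 1.5]
finger_gap: 0.543
gripper_force: 2.4
t: 9.67
ee_pos: [0.5455, -0.036, 0.1545]
eef_rot: [0.802, 0.597, 0.0, 0.0]
force: [-2.0, -3.7, 1.9]
finger_gap: 0.545
gripper_force: 2.1
t: 10.08
ee_pos: [0.5478, -0.0283, 0.1594]
eef_rot: [0.802, 0.598, 0.0, 0.0]
force: [-0.2, -2.7, 1.8]
finger_gap: 0.544
gripper_force: 1.8
```

View pics/wrist5.png

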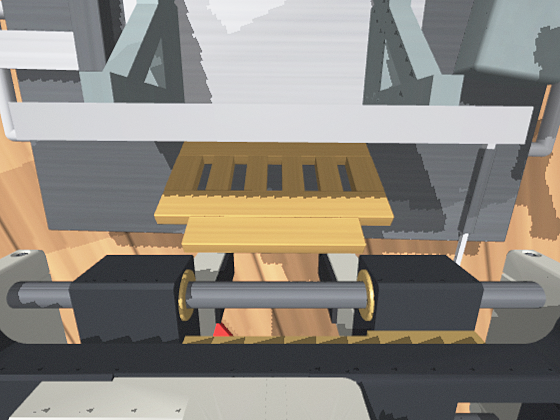

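The panel stands at about 60°, with crown edge at row 250, foot partly behind the plate top (rows 103–143), and gripper body 26 mm above the plate top. Continuing.

```bash
python3 -m creep '{"claw":[50,50,50,50,50],"slide":[[1.6,0,-0.9],[1.6,0,-0.9],[1.7,0,-0.9],[1.7,0,-0.9],[1.7,0,-0.9]],"yaw":[0,0,0,0,0]}'; python3 -m creep '{"claw":[50,50,50,50,50],"slide":[[1.7,0,-0.7],[1.7,0,-0.7],[1.7,0,-0.7],[1.7,0,-0.7],[1.7,0,-0.7]],"yaw":[0,0,0,0,0]}'; python3 -m creep '{"claw":[50,50,50,50,50],"slide":[[1.7,0,-0.6],[1.7,0,-0.6],[1.7,0,-0.5],[1.7,0,-0.5],[1.7,0,-0.5]],"yaw":[0,0,0,0,0]}'; python3 -m creep '{"claw":[50,50,50,50,50],"slide":[[1.7,0,-0.4],[1.7,0,-0.4],[1.7,0,-0.4],[1.7,0,-0.3],[1.7,0,-0.3]],"yaw":[0,0,0,0,0]}'
python3 - <<'E'
from h import *
snap('wrist','wrist6');snap('scene','scene6');snap('side','side6')
E
```

```text
t: 10.65
ee_pos: [0.5501, -0.0202, 0.1638]
eef_rot: [0.802, 0.598, 0.0, -0.0]
force: [-0.2, -1.7, 0.3]
finger_gap: 0.546
gripper_force: 1.0
t: 11.07
ee_pos: [0.5524, -0.0121, 0.1672]
eef_rot: [0.802, 0.598, 0.0, -0.0]
force: [0.2, -1.3, -0.5]
finger_gap: 0.544
gripper_force: 0.6
t: 11.48
ee_pos: [0.5548, -0.0041, 0.1699]
eef_rot: [0.802, 0.598, -0.0, -0.0]
force: [-0.2, -0.9, -1.4]
finger_gap: 0.545
gripper_force: 0.4
t: 11.9
ee_pos: [0.5573, 0.004, 0.1718]
eef_rot: [0.802, 0.598, -0.0, -0.0]
force: [1.2, -0.5, -0.5]
finger_gap: 0.545
gripper_force: 0.2
```

View pics/wrist6.png

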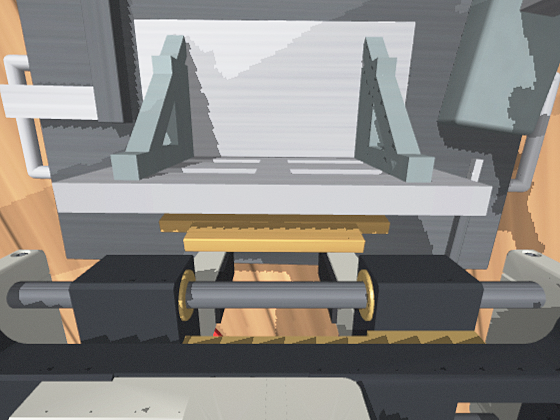

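It is at about 81° by the arc, with crown at rows 228–250 and the plate top's front edge at row 212. I'll slow down for the close.

```bash
python3 -m creep '{"claw":[50,50,50,50,50],"slide":[[1.2,0,-0.2],[1.2,0,-0.2],[1.2,0,-0.2],[1.2,0,-0.1],[1.2,0,-0.1]],"yaw":[0,0,0,0,0]}'; python3 -m creep '{"claw":[50,50,50,50,50],"slide":[[0.8,0,-0.1],[0.8,0,-0.1],[0.8,0,0],[0.8,0,0],[0.8,0,0]],"yaw":[0,0,0,0,0]}'; python3 -m creep '{"claw":[50,50,50,50,50],"slide":[[0.8,0,0],[0.8,0,0],[0.6,0,0],[0.6,0,0],[0.6,0,0]],"yaw":[0,0,0,0,0]}'; python3 -m creep '{"claw":[50,50,50,50,50],"slide":[[0.6,0,0],[0.6,0,0],[0.6,0,0],[0.6,0,0],[0,0,0]],"yaw":[0,0,0,0,0]}'
```

```text
t: 12.47
ee_pos: [0.5591, 0.0097, 0.1726]
eef_rot: [0.802, 0.598, 0.0, 0.0]
force: [0.3, -0.9, -0.2]
finger_gap: 0.548
gripper_force: 0.2
t: 12.88
ee_pos: [0.5602, 0.0134, 0.1728]
eef_rot: [0.802, 0.598, 0.0, 0.0]
force: [0.3, 0.0, 0.5]
finger_gap: 0.543
gripper_force: 0.1
t: 13.3
ee_pos: [0.5612, 0.0167, 0.1727]
eef_rot: [0.802, 0.598, 0.0, 0.0]
force: [0.0, -0.1, 0.2]
finger_gap: 0.547
gripper_force: 0.0
t: 13.72
ee_pos: [0.5618, 0.0191, 0.1727]
eef_rot: [0.802, 0.598, 0.0, -0.0]
force: [-0.4, 0.3, -0.1]
finger_gap: 0.55
gripper_force: 0.0
```

Contact has been lost, so the panel is standing on its foot. I press the crown gently onto the plate first.

```bash
python3 -m creep '{"claw":[50,50,50,50,50],"slide":[[0.6,0,0],[0.6,0,0],[0.6,0,0],[0.6,0,0],[0,0,0]],"yaw":[0,0,0,0,0]}'; python3 -m creep '{"claw":[50,50,50,50,50],"slide":[[0.4,0,0],[0.4,0,0],[0.4,0,0],[0.4,0,0],[0,0,0]],"yaw":[0,0,0,0,0]}'
python3 - <<'E'
from h import *
snap('wrist','wrist7')
im=cv2.imread('pics/wrist7.png'); hsv=cv2.cvtColor(im,cv2.COLOR_BGR2HSV)
print([ (r,hsv[r,275].tolist()) for r in range(196,262,3)])
E
```

```text
t: 14.13
ee_pos: [0.5622, 0.0205, 0.1727]
eef_rot: [0.802, 0.597, -0.0, 0.0]
force: [-2.5, -2.4, 0.6]
finger_gap: 0.545
gripper_force: 1.8
t: 14.55
ee_pos: [0.5623, 0.0206, 0.1727]
eef_rot: [0.802, 0.597, -0.001, 0.0]
force: [-3.7, -7.4, 4.6]
finger_gap: 0.544
gripper_force: 4.2
[(196, [120, 8, 153]), (199, [113, 7, 156]), (202, [120, 7, 155]), (205, [114, 8, 157]), (208, [114, 8, 157]), (211, [120, 5, 153]), (214, [108, 8, 154]), (217, [120, 7, 156]), (220, [113, 5, 197]), (223, [120, 7, 214]), (226, [115, 7, 214]), (229, [114, 6, 213]), (232, [114, 6, 212]), (235, [113, 5, 210]), (238, [108, 6, 214]), (241, [120, 5, 212]), (244, [114, 6, 215]), (247, [17, 33, 178]), (250, [18, 131, 150]), (253, [103, 29, 78]), (256, [100, 18, 84]), (259, [103, 20, 90])]
```

The stop is solid at 8 N, at 101.8 mm of travel where 102 mm was expected for upright, so the crown is on the plate. I now back off, lower to mid-height (body stays about 7 mm above the plate top) and press firmly home.

```bash
python3 -m creep '{"claw":[50,50,50,50,50],"slide":[[-1,0,0],[-2,0,0],[-2,0,0],[0,0,0],[0,0,0]],"yaw":[0,0,0,0,0]}'; python3 -m creep '{"claw":[50,50,50,50,50],"slide":[[0,0,8],[0,0,8],[0,0,8],[0,0,8],[0,0,0]],"yaw":[0,0,0,0,0]}'; python3 -m creep '{"claw":[50,50,50,50,50],"slide":[[0.5,0,0],[0.5,0,0],[0.5,0,0],[0.5,0,0],[0,0,0]],"yaw":[0,0,0,0,0]}'
```

```text
t: 15.02
ee_pos: [0.5616, 0.0184, 0.1728]
eef_rot: [0.802, 0.598, 0.0, -0.0]
force: [0.1, 0.4, 0.4]
finger_gap: 0.541
gripper_force: 0.0
t: 15.43
ee_pos: [0.5602, 0.018, 0.1385]
eef_rot: [0.802, 0.598, -0.001, -0.001]
force: [-0.1, -0.0, 0.3]
finger_gap: 0.546
gripper_force: 0.0
t: 15.85
ee_pos: [0.5624, 0.0201, 0.1411]
eef_rot: [0.802, 0.598, 0.0, 0.0]
force: [-0.3, -0.2, 0.0]
finger_gap: 0.546
gripper_force: 0.0
```

```bash
python3 -m creep '{"claw":[50,50,50,50,50],"slide":[[0.5,0,0],[0.5,0,0],[0.5,0,0],[0.5,0,0],[0,0,0]],"yaw":[0,0,0,0,0]}'; python3 -m creep '{"claw":[50,50,50,50,50],"slide":[[0.5,0,0],[0.5,0,0],[0.4,0,0],[0,0,0],[0,0,0]],"yaw":[0,0,0,0,0]}'
```

```text
t: 16.27
ee_pos: [0.5624, 0.0204, 0.1409]
eef_rot: [0.802, 0.597, -0.001, 0.0]
force: [-2.2, -4.8, 3.9]
finger_gap: 0.545
gripper_force: 2.8
t: 16.68
ee_pos: [0.5624, 0.0205, 0.141]
eef_rot: [0.803, 0.596, -0.001, 0.001]
force: [-4.9, -9.3, 6.3]
finger_gap: 0.543
gripper_force: 4.8
```

```bash
python3 -m creep '{"claw":[50,50,50,50,50],"slide":[[0.4,0,0],[0.2,0,0],[0,0,0],[0,0,0],[0,0,0]],"yaw":[0,0,0,0,0]}'; python3 -m creep '{"claw":[50,50,50,50,50],"slide":[[-1,0,0],[-1,0,0],[-1,0,0],[-2,0,0],[-2,0,0]],"yaw":[0,0,0,0,0]}'; python3 -m creep '{"claw":[50,50,50,50,50],"slide":[[-10,0,0],[-25,0,0],[-25,0,0],[-25,0,0],[0,0,0]],"yaw":[0,0,0,0,0]}'; python3 -m creep '{"claw":[50,50,50,50,50],"slide":[[0,0,-30],[0,0,-30],[0,0,-20],[0,0,0],[0,0,0]],"yaw":[0,0,0,0,0]}'
python3 - <<'E'
from h import *
for n in('wrist','scene','side'): snap(n,n+'8')
s=bot.read_state(); print(s['ee_pos'],s['force'].round(1))
n=np.array([.286,.958,0]); u=np.array([.958,-.286,0])
im=cv2.imread('pics/wrist8.png'); hsv=cv2.cvtColor(im,cv2.COLOR_BGR2HSV)
m=cv2.inRange(hsv,(14,70,60),(34,255,255)); m[250:]=0
num,l,st,ce=cv2.connectedComponentsWithStats(m); print([x.tolist() for x in st[1:] if x[4]>60])
# plate front-top edge: expected pose from first picture, and crown top edge
P=cast('wrist0',[(48.6,135.7),(327,217.6)],.18); print('plate exp px',proj('wrist8',P).round(1).tolist())
c=np.array([.5624,.0205,0])+n*.0095
for z in (.17,.06): print('panel exp back px z',z,proj('wrist8',[c-u*.0475+[0,0,z],c+u*.0475+[0,0,z]]).round(1).tolist())
g=cv2.cvtColor(im,cv2.COLOR_BGR2GRAY)
E
```

```text
t: 17.1
ee_pos: [0.5624, 0.0205, 0.141]
eef_rot: [0.803, 0.596, -0.001, 0.001]
force: [-4.3, -10.5, 6.6]
finger_gap: 0.543
gripper_force: 5.6
t: 17.52
ee_pos: [0.5613, 0.0177, 0.1407]
eef_rot: [0.802, 0.598, 0.0, -0.0]
force: [-0.2, -1.0, -0.4]
finger_gap: 0.543
gripper_force: 0.0
t: 17.93
ee_pos: [0.535, -0.0707, 0.1407]
eef_rot: [0.804, 0.595, -0.001, 0.001]
force: [0.1, -1.1, -0.2]
finger_gap: 0.545
gripper_force: 0.0
t: 18.35
ee_pos: [0.5375, -0.0646, 0.2218]
eef_rot: [0.802, 0.598, 0.001, 0.001]
force: [-0.6, 0.4, 0.2]
finger_gap: 0.543
gripper_force: 0.0
[ 0.53616652 -0.0643571   0.21964966] [-0.8 -0.3 -0.2]
[[0, 0, 560, 250, 55475], [486, 22, 23, 77, 313], [54, 35, 16, 52, 342], [172, 69, 203, 30, 5183]]
plate exp px [[93.8, 63.9], [449.9, 66.3]]
panel exp back px z 0.17 [[195.3, 85.8], [353.2, 85.9]]
panel exp back px z 0.06 [[225.2, 99.3], [324.0, 99.4]]
```

The panel blob (columns 172–374, rows 69–98) is where a seated panel should project: crown back edge at row 86, foot at row 99. Last, I check the plate position, the squareness, and whether the panel stands still.

```bash
python3 - <<'E'
from h import *
snap('wrist','wrist9')
for f in('wrist8','wrist9'):
    hsv=cv2.cvtColor(cv2.imread(f'pics/{f}.png'),cv2.COLOR_BGR2HSV)
    m=cv2.inRange(hsv,(14,70,60),(34,255,255)); 
    for c in (182,205,240,275,310,345,366):
        r=np.where(m[60:110,c])[0]+60; print(c,r.min(),r.max(),end=' | ')
    v=hsv[:,:,2].astype(int)
    print('\nplate edge rows',[(c,50+int(np.argmin(np.diff(v[50:85,c])))) for c in (105,130,150,400,425,440)])
    print('plate ends',[int(np.argmax(np.abs(np.diff(v[62,a:b]))))+a for a,b in((75,115),(430,470))])
# hinge/hidden tools: scene differences vs start, outside arm
a,b=[cv2.imread(f'pics/{n}.png') for n in('side0','side8')]
d=cv2.absdiff(a,b).max(2)
for n,(x,y) in dict(square=(322,264),hammer=(290,345),vee=(215,338),gauge=(205,190),plate=(275,235)).items(): print(n,d[y-12:y+12,x-12:x+12].mean().round(1))
E
```

```text
182 74 89 | 205 69 96 | 240 69 97 | 275 69 97 | 310 70 97 | 345 70 97 | 366 76 90 | 
plate edge rows [(105, 64), (130, 64), (150, 64), (400, 66), (425, 67), (440, 67)]
plate ends [92, 449]
182 73 87 | 205 67 95 | 240 68 96 | 275 68 96 | 310 68 96 | 345 69 97 | 366 74 90 | 
plate edge rows [(105, 62), (130, 63), (150, 63), (400, 65), (425, 65), (440, 65)]
plate ends [93, 455]
square 0.9
hammer 0.9
vee 0.9
gauge 1.4
plate 1.5
```

```bash
python3 -c "
from station import bot
print(bot.sign_off())"
```

```text
the job is handed in; nothing more can be done
None
```

The panel was tipped up on its foot, pressed home at about 11 N and left standing flat against the angle plate, and the job was handed in at about 19 s; in the last camera checks the plate had not shifted and the try square, hammer, vee block and height gauge looked undisturbed (I did not check the scriber, marker or scroll).

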